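Index the rotary table to the yellow line

ROBOT

A 6-joint arm with a two-finger parallel gripper is mounted at the origin on a cart in front of the work surface, level with it; the furniture and walls round the work are solid. World frame = base frame: x ahead of the robot, y to its left, z up, the work surface at z = 0. Lengths are in m, angles in rad, forces in N, time in s.
With the tool pointing down it reaches from about 0.425 to 0.95 m from the base axis. Payload 3.5 kg.
Tool frame: the origin (TCP) lies midway between the tips of the shut fingers; the grasp point (between the pads) lies 19 mm behind it; x points along the fingers, z is the direction in which the jaws open and shut, and the axes are right-handed (so a half turn about x gives the same grasp; the last joint's range is limited). The gripper opens to 85 mm and grips with 20 to 120 N. Pads are 22 mm wide; open, the fingers measure 114 mm over their backs; the gripper's body (76 mm by 85 mm) begins 54 mm behind the grasp point. The pads swing forward as they close: fully open they stand 13 mm farther back than shut.
Start: joints at [-1.34, 0.286, 1.577, -0, 1.279, -0.15], TCP at [0.251, -0.627, 0.231] pointing down, gripper open.
Joint ranges: [-2.77, 2.77], [-0.9, 2.22], [0.21, 2.48], [-1.53, 4.67], [0.24, 2.81], [-2.84, 2.84]. Speed limits (rad/s): [2.79, 2.79, 3.14, 3.14, 3.14, 3.14].

INTERFACE

Orientations are given as a unit quaternion [w, x, y, z].
In Python, from plant import ctrl gives the robot as it stands. Calls block until the motion is done:
- ctrl.move_pose(position, orientation): joint-space move of the TCP to a pose.
- ctrl.move_straight(position, frame=None, v=0.15, max_force=None): straight line of the TCP; frame=None keeps the orientation; v is the mean speed in m/s. With max_force (N) it stops when the force on the tool has changed by that much, and returns True; else False.
- ctrl.move_joints(angles): joint-space move.
- ctrl.release() and ctrl.close(grip_force=None): open the fingers fully, or close them until they stop; grip_force is the grip in N (None keeps the last).
- ctrl.hold(seconds).
- ctrl.ik(position, orientation): joint angles nearest the present ones, or None.
- ctrl.get_state(): the state.
- ctrl.get_image(name): name is "scene" or "top" or "wrist"; returns a dict with "img" (400x640x3 uint8, red, green, blue), "fx", "fy", "cx", "cy" (pixels), "position" and "rotation" of the camera in the world. Camera axes: x right, y up, looking along -z (the intrinsics and any distortion apply to the point x, -y, -z); pixel columns grow to the right and rows downward; lengths in m; the calibration is good to about 2 mm. A picture is of the moment at which its call begins. There is no depth.
A pose or a line that the arm cannot do raises ctrl.Unreachable and nothing moves.
- ctrl.job_done(): hands the job in, once; it reports no verdict.
The state is a dict: "time": time; "joints": joint angles; "qd": joint speeds; "effort": joint torques, N m; "tcp_pos": TCP position; "tool_rot": TCP orientation; "ft_force": force on the tool from outside, world axes, zero at the start; "torque": the same for the moment, N m; "opening": opening from 0.0 (shut) to 1.0 (fully open).
Only numpy, scipy, OpenCV 4.12 (cv2) and the standard library are available. Lean on these libraries where they do the work, as an engineer would, in place of code of your own. Each camera call takes 0.05 s, during which the arm holds its last target. There are 200 camera calls.

TASK

Set the small rotary table for the next hole: push its black lug round with the fingertips, either way, until the red index line on the turning plate lines up with the yellow line on the fixed ring, then take the hand away. Only push the lug, never pinch it, and leave the oil can, bottle, steel stub and flat tin standing where they are.

Things in the scene. Friction and masses are not known exactly. Their poses are not given: they have to be found in the camera images.
- rotary_table: Base of the rotary table, fixed to the bench at any yaw: round grey casting 208 mm across (242 mm over four foot bolts), 38 mm high, its bright top ring graduated every 10 degrees. On it turns a steel plate 162 mm across, top 40 mm above the bench, with dark slots and a flat hub 1.5 mm high. Origin on the turning axis at bench height; z up; x points along the yellow line.
- dial (a joint): Angle of the turning plate, in rad, from the yellow line to the red index line, counter-clockwise seen from above: 0 or 6.283 (a full turn) is lined up. Starts between 0.8 and 5.5; stops at -0.3 and 6.58. Stiff: 0.15 N m of friction (about 3 N at the lug), no spring, stays where it is left.
- index_mark (a point): Outer end of the red index line (4 mm wide, 25 mm long, radial) at the edge of the turning plate, 81 mm from the axis, 40 mm above the bench.
- target_line (a point): Inner end of the yellow line (4 mm wide, 17 mm long, radial, and down the side of the ring) on the fixed ring, 81 mm from the axis, 40 mm above the bench.
- lug (a point): Middle of the black upright lug on the plate, 57 mm from the axis, opposite the red line; this point is 57 mm above the bench. The lug is 32 mm long radially, 13 mm thick, its top 75 mm above the bench; its foot is 36 x 16 mm, 3 mm high. Push its ribbed sides: the clockwise side turns the plate counter-clockwise (joint grows), the other side clockwise.
- oil_can: Bystander: copper oil can with a brass spout, 64 mm across, 125 mm high, loose, upright; origin under its centre, z up.
- glue_bottle: Bystander: brown bottle with white cap, 36 mm across, 75 mm high, loose, upright; origin under its centre, z up.
- round_stub: Bystander: pale steel round stub, 22 mm across, 45 mm high, loose, upright; origin under its centre, z up.
- feeler_tin: Bystander: flat yellow and green tin, 62 x 81 x 16 mm, loose, lying flat; origin under its centre.

How it is judged:
At the end, for the whole second after the job is handed in: The outer end of the red index line is within 4 mm of the inner end of the yellow line, the plate is at rest, and the oil can, bottle, steel stub and flat tin are each within 20 mm of where they stood (horizontal distance between index_mark and target_line below 0.004 m and velocity of joint dial between -0.03 and 0.03 rad/s and distance of each of oil_can, glue_bottle, round_stub, feeler_tin from where it was at the start of the episode below 0.02 m); the robot touches nothing.
It fails at once if The black lug is pinched: both of its side faces are pressed at once (contact force between the fingers and lug_face_a above 1 N and contact force between the fingers and lug_face_b above 1 N).
It fails at once if The oil can, the bottle, the steel stub or the flat tin is moved more than 20 mm, lifted or carried (distance of any of oil_can, glue_bottle, round_stub, feeler_tin from where it was at the start of the episode above 0.02 m).
It fails at once if The oil can, the bottle or the steel stub is tipped (angle between any of oil_can, glue_bottle, round_stub's own z axis and vertical above 0.35 rad).
It also fails if it takes over 51 s, if anything falls off the work surface, if the arm or the gripper's body presses on something with over 40 N, if the wrist force passes 120 N, or if a joint passes its speed limit or range.

## Working session

There is one attempt and no reset: what is moved stays moved. The work goes in short steps, each a Python script; the robot and the scene stay as the last script left them, time stands still between calls to the robot, and variables do not carry over. Pictures are saved under pics/ and viewed, about 8 in all and at most 12, crops included, and the job is handed in when it is done.

```bash
ls; mkdir -p pics
python3 - <<'E'
from plant import ctrl
import cv2
for n in("top","scene"):
    d=ctrl.get_image(n); cv2.imwrite(f"pics/{n}0.png",d["img"][:,:,::-1])
    print(n,{k:v for k,v in d.items() if k!="img"})
print(ctrl.get_state())
E
```

```text
pics
top {'fx': 499.6349213850246, 'fy': 499.6349213850246, 'cx': 317.1775036384782, 'cy': 195.6647288565565, 'position': array([0.44814172, 0.09399524, 1.34514294]), 'rotation': array([-0.6999227 , -0.03559924,  0.02662236,  0.71283389])}
scene {'fx': 463.61295192208024, 'fy': 463.61295192208024, 'cx': 322.2544482773554, 'cy': 198.37860476177798, 'position': array([-0.17766854,  0.54908579,  0.75792143]), 'rotation': array([-0.44255703, -0.20394541,  0.38544214,  0.78357125])}
{'time': 0.1, 'joints': array([-1.33999201e+00,  2.87112130e-01,  1.57808130e+00, -2.07339814e-05,
        1.27858270e+00, -1.50010901e-01]), 'qd': array([ 0.00164836, -0.00097666, -0.00197839,  0.00101141, -0.0013859 ,
       -0.00251443]), 'effort': array([ 7.18508636e-04, -4.07294226e+01, -2.93698418e+01, -1.41712458e-04,
        3.39477883e-03,  8.41062729e-06]), 'tcp_pos': array([ 0.25075673, -0.62603569,  0.23003467]), 'tool_rot': array([ 0.58502178,  0.39685024,  0.58616623, -0.3958138 ]), 'ft_force': array([ 1.00419936, -0.2734178 ,  1.00515224]), 'torque': array([-0.02771571, -0.02691979, -0.02527328]), 'opening': 1.001514758286947}
```

View pics/top0.png

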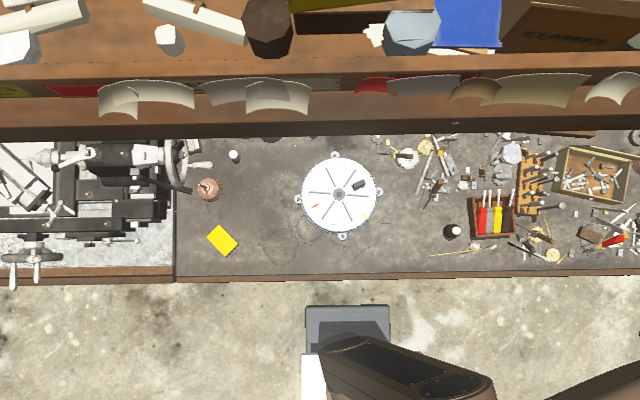

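View pics/scene0.png

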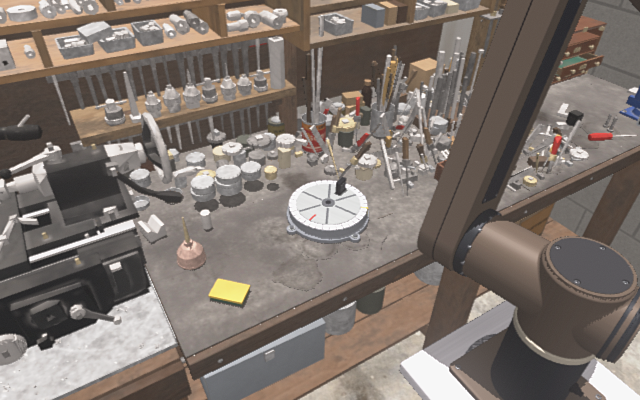

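The top view shows the table at about (339,194), the red line at (315,206) and the lug at (359,184). The tin is at (222,240), the can at (207,189), the stub at (234,155) and the bottle probably at (452,231). Next I'll measure the lines.

```bash
cat > h.py <<'E'
import numpy as np, cv2
from scipy.spatial.transform import Rotation as R
from plant import ctrl
def rot(d):
    q=np.asarray(d["rotation"])
    return q if q.shape==(3,3) else R.from_quat(q,scalar_first=True).as_matrix()
def cast(d,u,v,z):
    r=rot(d)@np.array([(u-d["cx"])/d["fx"],-(v-d["cy"])/d["fy"],-1])
    p=np.asarray(d["position"]); return p+r*(z-p[2])/r[2]
def proj(d,P):
    c=rot(d).T@(np.asarray(P)-d["position"])
    return np.array([d["cx"]-d["fx"]*c[0]/c[2], d["cy"]+d["fy"]*c[1]/c[2]])
def masks(d):
    h=cv2.cvtColor(d["img"],cv2.COLOR_RGB2HSV)
    red=cv2.inRange(h,(0,110,90),(8,255,255))|cv2.inRange(h,(172,110,90),(180,255,255))
    yel=cv2.inRange(h,(20,60,120),(38,255,255))
    return red,yel
def pix(m,c,rad):
    v,u=np.nonzero(m); k=np.hypot(u-c[0],v-c[1])<rad; return np.c_[u,v][k].astype(float)
E
python3 - <<'E'
from h import *
d=ctrl.get_image("top")
c=cast(d,339,194.5,.04); print("centre",c)
for n,m in zip("ry",masks(d)):
    p=pix(m,(339,194),42); print(n,p.tolist())
    if len(p):
        w=cast(d,*p.mean(0),.04); print(w,np.hypot(*(w-c)[:2]),np.degrees(np.arctan2(*(w-c)[1::-1])))
print("lug",cast(d,359,184,.07))
for n,u,v,z in(("can",207,189,.06),("bot",452,231,.07),("stub",234,155,.045),("tin",222,240,.016)): print(n,cast(d,u,v,z))
im=d["img"][140:255,180:475,::-1]
cv2.imwrite("pics/crop.png",cv2.resize(im,None,fx=2.7,fy=2.7,interpolation=cv2.INTER_CUBIC))
E
```

```text
centre [0.56546109 0.05230233 0.04      ]
r [[317.0, 204.0], [315.0, 205.0], [316.0, 205.0], [313.0, 206.0], [314.0, 206.0]]
[0.53852453 0.11570436 0.04      ] 0.06888682518408937 113.01836912295332
y [[362.0, 214.0], [363.0, 214.0], [363.0, 215.0], [364.0, 215.0], [365.0, 216.0], [366.0, 217.0], [367.0, 217.0], [368.0, 217.0], [367.0, 218.0], [368.0, 218.0]]
[ 0.50757653 -0.01506968  0.04      ] 0.08882347491737948 -130.66844583752376
lug [0.5888278  0.00142079 0.07      ]
can [0.584448   0.39469821 0.06      ]
bot [ 0.4643831  -0.23124693  0.07      ]
stub [0.67482152 0.326948   0.045     ]
tin [0.45213892 0.3647887  0.016     ]
```

View pics/crop.png

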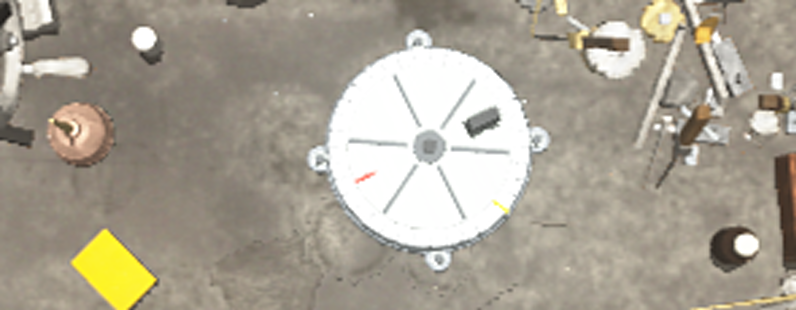

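The red line is at 113° and the yellow line at 229°, so the dial reads about 4.25 rad. The short way is about 116° counter-clockwise, pushing the lug's clockwise side with shut fingers. The crop confirms the bottle at (735,247) and the stub at (145,40).

```bash
cat >> h.py <<'E'
C=np.array([.5655,.0523])
def pose(a,z,off,r=.057):
    "tool at polar angle a (deg) about the table axis; tool z (jaw axis) at a+off, pointing down"
    a,b=np.radians([a,a+off]); x=np.array([0,0,-1.]); zz=np.array([np.cos(b),np.sin(b),0])
    M=np.c_[x,np.cross(zz,x),zz]
    return np.r_[C+r*np.array([np.cos(a),np.sin(a)]),z], R.from_matrix(M).as_quat(scalar_first=True)
E
python3 - <<'E'
from h import *
for off in(0,180):
    for a in(-112,-60,0,40):
        q=ctrl.ik(*pose(a,.05,off)); print(off,a,None if q is None else np.round(q,2))
E
```

```text
0 -112 [-0.19  0.23  2.02 -0.    0.9   1.77]
0 -60 [-0.17  0.32  1.89 -0.    0.92  0.88]
0 0 [-0.08  0.38  1.82 -0.    0.94 -0.08]
0 40 [-0.02  0.36  1.84 -0.    0.94 -0.72]
180 -112 [-0.19  0.23  2.02 -0.    0.9  -1.37]
180 -60 [-0.17  0.32  1.89 -0.    0.92 -2.26]
180 0 None
180 40 [-0.02  0.36  1.84 -0.    0.94  2.42]
```

Run:
```python
from h import *
ctrl.close(20)
ctrl.move_pose(*pose(-112,.16,0))
p,q=pose(-112,.05,0)
print("down hit",ctrl.move_straight(p,v=.1,max_force=10), ctrl.get_state()["time"])
a=-112
for a in range(-104,19,8):
    p,q=pose(a,.05,0)
    if ctrl.move_straight(p,q,v=.05,max_force=30): print("force stop",a); break
s=ctrl.get_state(); print(a,s["time"],s["tcp_pos"],s["ft_force"])
for n in("wrist","top"):
    d=ctrl.get_image(n); cv2.imwrite(f"pics/{n}1.png",d["img"][:,:,::-1])
for n,m in zip("ry",masks(d)):
    p=pix(m,(339,194),42); print(n,len(p))
    if len(p):
        w=cast(d,*p.mean(0),.04); print(w,np.degrees(np.arctan2(*(w[:2]-C)[::-1])))
```

```text
down hit False 4.6333
16 9.5667 [0.62004189 0.06804703 0.04985928] [-0.34299504 -1.53621669  0.79265091]
r 0
y 10
[ 0.50757653 -0.01506968  0.04      ] -130.68846009229298
```

View pics/wrist1.png

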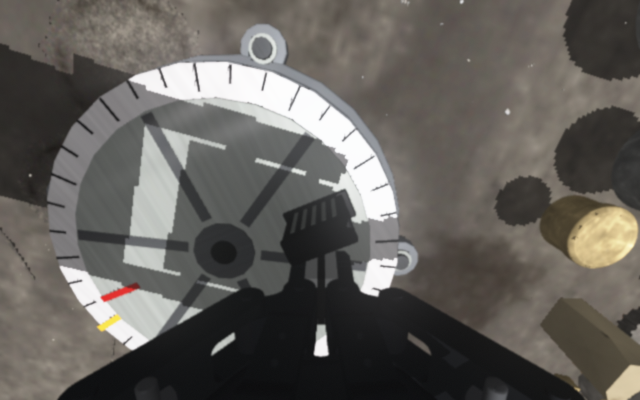

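In the wrist view, red is at (120,292), yellow at (109,323) and the hub at (223,250), and the fingers are against the lug. I'll measure the remaining angle and finish the push.

```bash
cat >> h.py <<'E'
def gap(d,hub,rad=190):
    "centre, red and yellow polar positions from hub pixel; angles about the axis"
    c=cast(d,*hub,.0415)[:2]; out=[]
    for m in masks(d):
        n,l,st,ce=cv2.connectedComponentsWithStats(m)
        k=[i for i in range(1,n) if st[i,4]>25 and .05<np.hypot(*(cast(d,*ce[i],.04)[:2]-c))<.1]
        k=max(k,key=lambda i:st[i,4]); w=cast(d,*ce[k],.04)[:2]-c
        out.append((round(np.hypot(*w),4),round(np.degrees(np.arctan2(w[1],w[0])),2),st[k,4],ce[k].round(1)))
    return c,out,(out[1][1]-out[0][1]+180)%360-180
E
python3 - <<'E'
from h import *
d=ctrl.get_image("wrist"); c,o,g=gap(d,(223,250)); print(c,o,g)
E
```

```text
[0.56835441 0.05206468] [(np.float64(0.0693), np.float64(-140.5), np.int32(248), array([119.6, 291.8])), (np.float64(0.0898), np.float64(-130.72), np.int32(179), array([107.8, 322.5]))] 9.780000000000001
```

Run:
```python
from h import *
for a in(20,25):
    ctrl.move_straight(*pose(a,.05,0),v=.04,max_force=30)
ctrl.hold(.3)
d=ctrl.get_image("wrist"); cv2.imwrite("pics/wrist2.png",d["img"][:,:,::-1])
print(gap(d,proj(d,np.r_[.5683,.0521,.0415])),proj(d,np.r_[.5683,.0521,.0415]))
```

```text
(array([0.5683, 0.0521]), [(np.float64(0.0691), np.float64(-131.23), np.int32(241), array([119.5, 292.1])), (np.float64(0.0907), np.float64(-130.69), np.int32(168), array([ 90. , 305.8]))], np.float64(0.539999999999992)) [222.48913377 250.22170223]
```

View pics/wrist2.png

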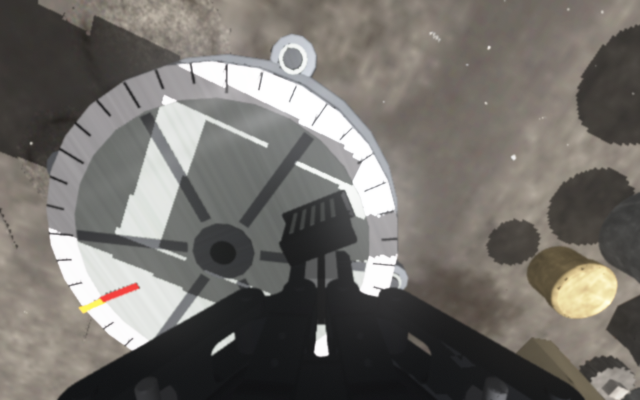

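The red and yellow lines meet end to end at about (100,300), with 0.5° (about 0.8 mm) left. I'll back the hand off, lift and check.

Run:
```python
from h import *
ctrl.move_straight(*pose(5,.05,0),v=.04)
p,q=pose(5,.2,0); ctrl.move_straight(p,v=.12)
ctrl.hold(.5)
d=ctrl.get_image("wrist"); cv2.imwrite("pics/wrist3.png",d["img"][:,:,::-1])
print(gap(d,proj(d,np.r_[.5683,.0521,.0415])))
s=ctrl.get_state(); print(s["time"],s["ft_force"],s["tcp_pos"])
d=ctrl.get_image("scene"); cv2.imwrite("pics/scene3.png",d["img"][:,:,::-1])
```

```text
(array([0.5683, 0.0521]), [(np.float64(0.0698), np.float64(-131.58), np.int32(54), array([222.9, 222.6])), (np.float64(0.091), np.float64(-130.55), np.int32(54), array([211.1, 236.1]))], np.float64(1.0300000000000011))
13.1833 [0.15476872 0.56179728 0.96127615] [0.62229664 0.05726733 0.20002247]
```

View pics/wrist3.png

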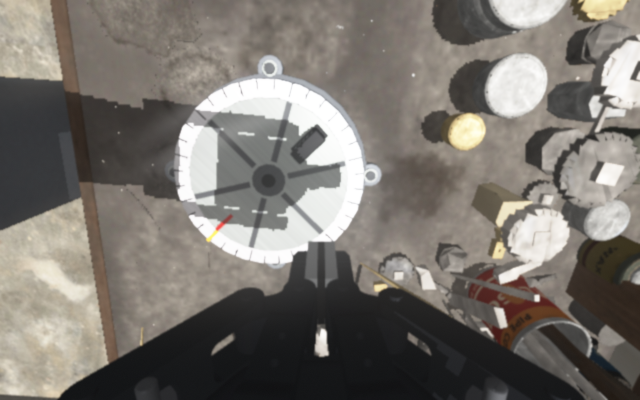

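View pics/scene3.png

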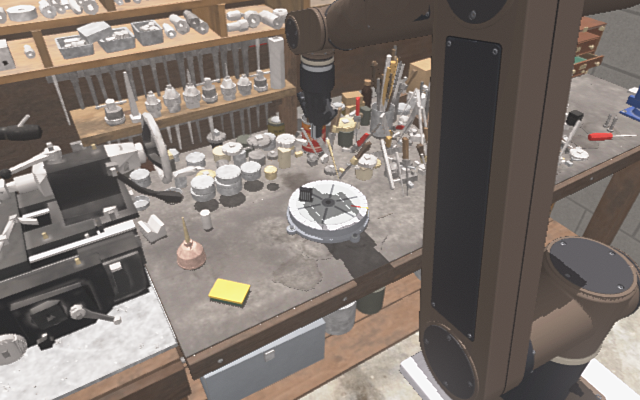

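The lines still meet, near (218,228) in the wrist view. The can, stub and tin are unchanged in the scene view, and the hand is clear. Handing in.

```bash
python3 -c "
from plant import ctrl
print(ctrl.job_done())"
```

```text
the job is handed in; nothing more can be done
None
```

The red index line is lined up with the yellow line, and I handed the job in about 13 s into the 51 s limit. I pushed the lug's clockwise side with shut fingers, turning the plate about 116° counter-clockwise. Then I backed the hand off and lifted it clear.

- **Alignment:** the last close wrist view showed 0.5° left (about 0.8 mm). The check after lifting read 1.0° (about 1.5 mm), from a more distant and coarser picture. Both are within the 4 mm limit, and the two lines still met after the hand was away.
- **Contact:** no force stop tripped during the pushes. The fingers stayed shut, so the lug could not be pinched.
- **Bystanders:** the oil can, steel stub and flat tin were in the same place in the scene view before and after. The arm hid the bottle in that last view. The hand was never low near it, so I take it as unmoved, but I did not check it separately.

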